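# Seat the green circuit board in its jig

## Task

Push the green circuit board with the yellow transformer fully home in the jig it lies on, so that one long edge of its carrier is against both steel dowels and one short end is against the red end stop. Slide it, keeping it flat on the jig plate, and leave it there. Leave the blue board in the other jig alone.

Things in the scene. Friction and masses are not known exactly. Their poses are not given: they have to be found in the camera images.
- board_centre (a point): Centre of the green board's black carrier: a loose block 80 (x) by 110 (y) by 14 mm thick, 0.25 kg, flat on the jig plate (this point 7 mm above the plate). A yellow transformer, 30 (x) by 36 (y) mm with a core band 36 mm wide in x, stands in its middle, top 32 mm above this point. Starts 30 to 60 mm short of the dowels, 25 to 50 mm short of the stop, up to 12 degrees askew.
- jig: Fixed jig under the green board: grey metal plate 200x200x10 mm, origin at the centre of its underside, axes along its sides. Steel dowels (10 mm thick, 24 mm tall) on it at x, y = (85, -64) and (85, 6) mm; red end stop 40 (x) by 12 (y) by 20 mm high at (35, -90), facing +y. Fully home, the board centre is at (40, -29, 17) mm here, axes parallel. Turned up to 15 degrees from the world.
- other_board_centre (a point): Centre of the carrier of the other board, blue with a finned aluminium heat sink; carrier of the same size, lying on the spare jig. It must be left alone.
- spare_jig: The other jig, identical to the first, fixed to the desk on the other side, carrying the blue board; origin at the centre of its underside.
Things that resemble listed ones, but are neither listed nor needed, are in the scene too. What is shaped like the part that bears board_centre but brown or orange is not meant.

How it is judged:
At the end, for the whole second after the job is handed in: The green board lies flat and at rest on its jig within 10 mm of its home place in the jig's x and in its y (long edge against both dowels, short end against the end stop) and within 10 degrees of square; the blue board is within 20 mm of where it was (x of board_centre in the frame of jig between 0.03 and 0.05 m and y of board_centre in the frame of jig between -0.039 and -0.019 m and z of board_centre in the frame of jig between 0.012 and 0.022 m and angle between the x axis of board_centre and the x axis of jig, either way round below 0.175 rad and angle between board_centre's own z axis and vertical below 0.1 rad and distance of other_board_centre from where it was at the start of the episode below 0.02 m and linear speed of board below 0.02 m/s); the robot touches nothing.
It fails at once if the green board is lifted more than 20 mm off the jig plate or tipped by more than 17 degrees (z of board_centre in the frame of jig above 0.037 m or angle between board_centre's own z axis and vertical above 0.3 rad).
It fails at once if the blue board is moved by more than 20 mm (distance of other_board_centre from where it was at the start of the episode above 0.02 m).
It also fails if it takes over 40 s, if anything falls off the work surface, if the arm or the gripper's body presses on something with over 40 N, if the wrist force passes 120 N, or if a joint passes its speed limit or range.

## Robot

A 6-joint arm with a two-finger parallel gripper is mounted at the origin on the work surface. World frame = base frame: x ahead of the robot, y to its left, z up, the work surface at z = 0. Lengths are in m, angles in rad, forces in N, time in s.
With the tool pointing down it reaches from about 0.375 to 0.9 m from the base axis. Payload 3.1 kg.
Tool frame: the origin (TCP) lies at the very end of the fingers, on their centre line; the grasp point (between the pads) lies 19 mm behind it; z points along the fingers, y is the direction in which the jaws open and shut (so a half turn about z gives the same grasp; the last joint's range is limited). The gripper opens to 87 mm and grips with 3 to 60 N. Pads are 19 mm wide; open, the fingers measure 117 mm over their backs; the gripper's body (75 mm by 190 mm) begins 51 mm behind the grasp point.
Start: joints at [-1.496, 0.527, 1.433, -0, 1.181, -0.178], TCP at [0.157, -0.605, 0.223] pointing down, gripper open.
Joint ranges: [-3.08, 3.08], [-0.75, 2.2], [0.22, 2.44], [-1.43, 4.57], [0, 2.65], [-2.85, 2.85]. Speed limits (rad/s): [2.79, 2.79, 3.14, 3.14, 3.14, 3.14].

## Interface

Orientations are given as a unit quaternion [x, y, z, w].
In Python, from rig import robot gives the robot as it stands. The module is installed in compiled form; this text tells all that it offers.
- The arm moves only by the tool carry_out, never from a script. Its argument "series" is a list of rows, each a list of 7 numbers: the shift along the tool's x, y, z in mm, then the turn, a rotation vector about the tool's x, y, z in degrees, then the gripper command: -1 is shut, 1 is fully open, values between are in proportion. In form: [[tx, ty, tz, rx, ry, rz, claw], ...]. A call has 1 to 8 rows; each row is the pose to reach, as a shift and turn from the pose measured when the call began, along the tool's axes at that moment; what a row does not reach only later rows make up. A row lasts 1/8 s, in which the tool goes at most 62.5 mm and 10.7 degrees, less where a joint would pass 70% of its speed; a pose out of reach is approached as far as the arm can. A call with a gripper value outside its range is refused whole. The fingers move at their own pace and stop on an object; "force" is the grip in N (left out, the last holds). Time passes only in rows, so rows that repeat a pose let the fingers close. It gives the time, the measured TCP pose, the force and the opening at its end, in the units of the state.
- robot.get_obs(): the state, without advancing time (a new reading comes with each control period).
- robot.camera(name): name is "side" or "top" or "wrist"; returns a dict with "pixels" (384x512x3 uint8, red, green, blue), "fx", "fy", "cx", "cy" (pixels), "position" and "attitude" of the camera in the world. Camera axes: x right, y down, z forward; pixel columns grow to the right and rows downward; lengths in m; the calibration is good to about 2 mm. The wrist camera is an equidistant fisheye: a pixel r from the principal point sees the ray r / f radians off the axis. A picture is of the moment at which its call begins. There is no depth.
- robot.hand_in(): hands the job in, once; it reports no verdict.
The state is a dict: "time": time; "q": joint angles; "joint_velocities": joint speeds; "joint_torque": joint torques, N m; "position": TCP position; "tool_rot": TCP orientation; "ft_force": force on the tool from outside, world axes, zero at the start; "moment": the same for the moment, N m; "grip_width": finger opening in m.
Only numpy, scipy, OpenCV 4.12 (cv2) and the standard library are available. Lean on these libraries where they do the work, as an engineer would, in place of code of your own. Each camera call takes 0.05 s, during which the arm holds its last target.

## Working session

There is one attempt and no reset: what is moved stays moved. The work goes in short steps, Python scripts to look and compute and a tool call to move; the robot and the scene stay as the last step left them, time stands still between calls to the robot, and variables do not carry over. Pictures are saved under pics/ and viewed, and the job is handed in when it is done.

Besides the shell and the picture viewer there is one more tool, called after "Request:" by a JSON object that holds its "api" and its "payload", one argument or row to a line. carry_out: Moves the arm, as the interface text tells. Its arguments: {"type":"object","properties":{"series":{"type":"array"},"force":{"type":"number"}},"required":["series"]}

```bash
mkdir -p pics; cat > h.py <<'E'
import numpy as np,cv2,pickle
from scipy.spatial.transform import Rotation as R
from rig import robot
def snap(n,f):
    c=robot.camera(n); pickle.dump(c,open(f'pics/{f}.pkl','wb'))
    cv2.imwrite(f'pics/{f}.png',c['pixels'][:,:,::-1]); return c
def plane(c,uv,z):
    uv=np.atleast_2d(np.array(uv,float))
    d=np.c_[(uv[:,0]-c['cx'])/c['fx'],(uv[:,1]-c['cy'])/c['fy'],np.ones(len(uv))]
    d=d@R.from_quat(c['attitude']).as_matrix().T
    p=np.array(c['position']); return p+d*((z-p[2])/d[:,2])[:,None]
E
python3 - <<'E'
from h import *
for n in ['top','side']:
    c=snap(n,n+'0'); print({k:c[k] for k in c if k!='pixels'})
o=robot.get_obs(); print(o)
a=cv2.imread('pics/top0.png');cv2.imwrite('pics/top0b.png',cv2.resize(a,(800,600),interpolation=cv2.INTER_CUBIC))
a=cv2.imread('pics/side0.png');cv2.imwrite('pics/side0b.png',cv2.resize(a,(800,600),interpolation=cv2.INTER_CUBIC))
E
```

```text
{'fx': 354.0678481017846, 'fy': 354.0678481017846, 'cx': 254.27526370521176, 'cy': 181.26157897484592, 'position': array([0.37970887, 0.08090171, 0.84396743]), 'attitude': array([-0.69777945,  0.71068809, -0.07182423,  0.05354953])}
{'fx': 408.1319943202729, 'fy': 408.1319943202729, 'cx': 254.56814450624475, 'cy': 186.13255997036998, 'position': array([0.1689043 , 0.72773203, 0.64509665]), 'attitude': array([-0.21689002,  0.87491793, -0.41768669,  0.11408404])}
{'time': 0.1, 'q': array([-1.49550904e+00,  5.28358667e-01,  1.43375361e+00, -1.69854791e-05,
        1.18139567e+00, -1.78475355e-01]), 'joint_velocities': array([ 0.0008363 , -0.00197262, -0.00237008,  0.00055263,  0.00225957,
       -0.00040977]), 'joint_torque': array([-3.11076028e-04, -4.40985882e+01, -1.77151287e+01,  6.34949212e-02,
        5.33703994e-02, -4.01682314e-05]), 'position': array([ 0.15689418, -0.60431862,  0.22168495]), 'tool_rot': array([ 9.91960494e-01,  1.26544302e-01,  4.15434486e-05, -9.56775748e-04]), 'ft_force': array([ 0.419329  , -0.89858364,  0.46345662]), 'moment': array([-0.02993322,  0.00812606, -0.00524258]), 'grip_width': 0.08714271137090972}
```

View pics/top0b.png

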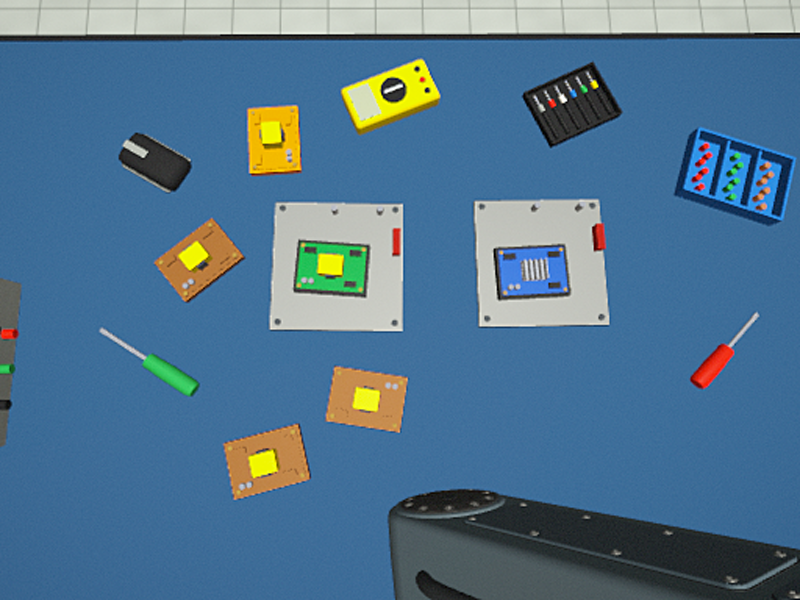

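View pics/side0b.png

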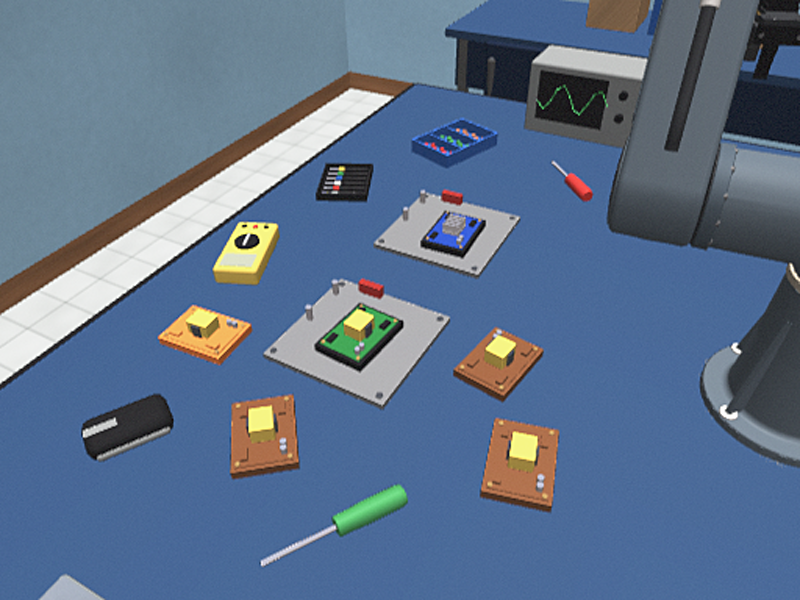

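Candidates (800x600 top view):
- green board with yellow block, (331,265)
- brown boards at (197,257), (267,462) and (367,399)
- orange board at (273,138)
- blue board with fins at (533,270), which stays put

By the description I choose the green one at (331,265). Next I check it in a close crop and measure it.

```bash
cat >> h.py <<'E'
def biggest(m,near=None):
    cs,_=cv2.findContours(m.astype(np.uint8),cv2.RETR_EXTERNAL,cv2.CHAIN_APPROX_NONE)
    return sorted(cs,key=cv2.contourArea)[::-1]
def ctr(cnt,c,z):
    P=plane(c,cnt[:,0,:],z)[:,:2]; return cv2.minAreaRect((P*1000).astype(np.float32))
def measure(c,verbose=1):
    im=c['pixels']; hsv=cv2.cvtColor(im,cv2.COLOR_RGB2HSV); H,S,V=cv2.split(hsv)
    g=biggest((H>45)&(H<80)&(S>120)&(V>60)); 
    gr=[x for x in g if 150<x[:,0,0].mean()<250 and 140<x[:,0,1].mean()<215][0]
    rg=ctr(gr,c,.024)
    m=((H>20)&(H<35)&(S>120)&(V>120)).astype(np.uint8); hull=np.zeros_like(m); cv2.drawContours(hull,[cv2.convexHull(gr)],-1,1,-1)
    ye=biggest(m*cv2.dilate(hull,np.ones((7,7))))[0]; ry=ctr(ye,c,.049)
    pl=biggest(((S<45)&(V>120)).astype(np.uint8)); pl=[x for x in pl if 170<x[:,0,0].mean()<260 and 120<x[:,0,1].mean()<220][0]
    rp=ctr(cv2.convexHull(pl),c,.010)
    if verbose: print('green',rg,'\nyellow',ry,'\nplate',rp)
    return rg,ry,rp,gr,ye,pl
E
python3 - <<'E'
from h import *
c=pickle.load(open('pics/top0.pkl','rb'))
rg,ry,rp,gr,ye,pl=measure(c)
im=c['pixels'][:,:,::-1].copy()
z=im.copy()
im=cv2.resize(im[110:220,160:270],(600,600),interpolation=cv2.INTER_CUBIC); cv2.imwrite('pics/crop0.png',im)
# red stop
hsv=cv2.cvtColor(c['pixels'],cv2.COLOR_RGB2HSV)
m=((hsv[:,:,0]<8)|(hsv[:,:,0]>172))&(hsv[:,:,1]>150)
for x in biggest(m)[:4]:print(x[:,0].mean(0),ctr(x,c,.03))
E
```

```text
green ((554.1203002929688, 157.99530029296875), (101.76468658447266, 72.23548126220703), 84.75716400146484) 
yellow ((552.3561401367188, 157.2977294921875), (36.6080207824707, 32.759769439697266), 89.09627532958984) 
plate ((559.6327514648438, 150.03903198242188), (199.97381591796875, 200.2339630126953), 88.46431732177734)
[455.50793651 234.17460317] ((394.6617431640625, -403.8017578125), (25.69147300720215, 77.61810302734375), 44.28629684448242)
[382.85714286 151.38095238] ((594.3026733398438, -251.07418823242188), (39.56007385253906, 17.163673400878906), 0.10608337074518204)
[253.43589744 154.20512821] ((591.3273315429688, 59.9261474609375), (9.438941955566406, 39.11457443237305), 88.80583190917969)
[  5.2962963  213.40740741] ((460.6590270996094, 622.50439453125), (24.74131965637207, 11.301477432250977), 88.95661926269531)
```

View pics/crop0.png

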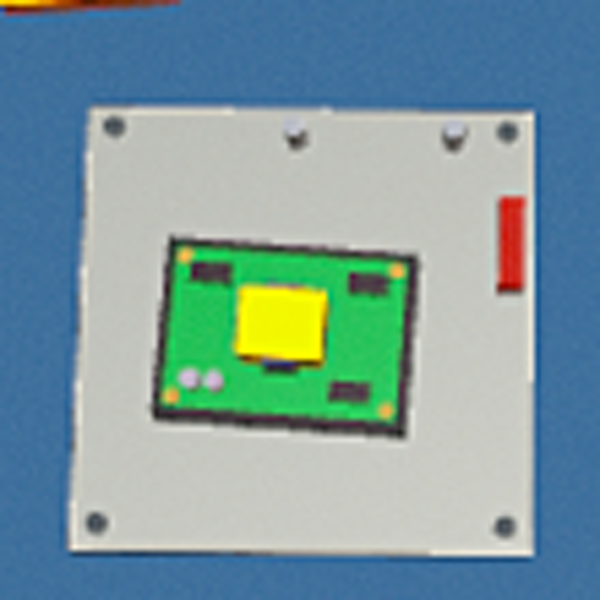

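The crop shows the green PCB on a black carrier with the yellow block at crop (280,325), the dowels at (295,130) and (455,130), and the red stop at (510,245). That settles the choice. I will grip the transformer across its y faces and slide the board home.

```bash
cat >> h.py <<'E'
def delta(x,y,z,yaw):
    o=robot.get_obs(); r=R.from_quat(o['tool_rot']); 
    d=r.inv().apply(np.array([x,y,z])-o['position'])*1000
    a=np.deg2rad(yaw)/2; t=R.from_quat([np.cos(a),np.sin(a),0,0])
    print('t',o['time'],'pos',o['position'].round(4),'F',o['ft_force'].round(1),'w',o['grip_width'].round(4),'q',o['q'].round(2))
    print('shift',d.round(1),'rot',np.rad2deg((r.inv()*t).as_rotvec()).round(1))
E
python3 - <<'E'
from h import *
delta(.553,.157,.13,-5.2)
E
```

```text
Traceback (most recent call last):
  File "h.py", line 32, in delta
    print('t',o['time'],'pos',o['position'].round(4),'F',o['ft_force'].round(1),'w',o['grip_width'].round(4),'q',o['q'].round(2))
                                                                                    ^^^^^^^^^^^^^^^^^^^^^
AttributeError: 'float' object has no attribute 'round'
```

```bash
sed -i "s/o\['grip_width'\].round(4)/round(o['grip_width'],4)/" h.py
python3 - <<'E'
from h import *
delta(.553,.157,.13,-5.2)
E
```

```text
t 0.1 pos [ 0.1569 -0.6043  0.2217] F [ 0.4 -0.9  0.5] w 0.0871 q [-1.5   0.53  1.43 -0.    1.18 -0.18]
shift [ 574.5 -637.3   93.1] rot [-0.1  0.  19.7]
```

Request:
{"api": "carry_out", "payload": {
  "series": [
    [40,-44,0,0,0,2,1],
    [80,-89,0,0,0,4,1],
    [120,-133,0,0,0,6,1],
    [160,-177,0,0,0,8,1],
    [200,-222,0,0,0,10,1],
    [240,-266,10,0,0,12,1],
    [280,-311,20,0,0,14,1],
    [320,-355,30,0,0,16,1]
  ],
  "force": 20
}}

```text
time: 1.1
position: [0.3781, -0.1786, 0.1922]
tool_rot: [1.0, -0.014, 0.0, -0.001]
ft_force: [0.5, -0.9, 0.6]
grip_width: 0.0869
```

```bash
python3 - <<'E'
from h import *
delta(.553,.157,.13,-5.2)
E
```

```text
t 1.1 pos [ 0.3781 -0.1786  0.1922] F [ 0.5 -0.9  0.6] w 0.0869 q [-0.71  0.3   1.96  0.    0.88  0.89]
shift [ 165.7 -340.1   62.9] rot [-0.1 -0.   3.6]
```

Request:
{"api": "carry_out", "payload": {
  "series": [
    [24,-49,9,0,0,1,1],
    [48,-98,18,0,0,2,1],
    [72,-147,27,0,0,3,1],
    [96,-196,36,0,0,3.6,1],
    [120,-245,45,0,0,3.6,1],
    [144,-294,54,0,0,3.6,1],
    [166,-340,63,0,0,3.6,1],
    [166,-340,63,0,0,3.6,1]
  ]
}}

```text
time: 2.1
position: [0.5542, 0.1599, 0.1288]
tool_rot: [0.999, -0.043, 0.0, -0.001]
ft_force: [0.1, -0.9, 0.2]
grip_width: 0.0871
```

```bash
python3 - <<'E'
from h import *
c=snap('wrist','w1'); print({k:c[k] for k in c if k!='pixels'})
delta(.553,.157,.028,-5.2)
E
```

```text
{'fx': 297.3186396354542, 'fy': 297.3186396354542, 'cx': 257.30899151093763, 'cy': 189.70777290426147, 'position': array([0.62669027, 0.15264869, 0.29029938]), 'attitude': array([-0.66999568,  0.7300727 ,  0.10001574, -0.08998046])}
t 2.15 pos [0.553  0.1582 0.129 ] F [-0.4 -0.7  0.4] w 0.0869 q [0.08 0.58 1.64 0.   0.91 1.74]
shift [  0.3   1.3 101. ] rot [-0.1  0.1  0.2]
```

View pics/w1.png

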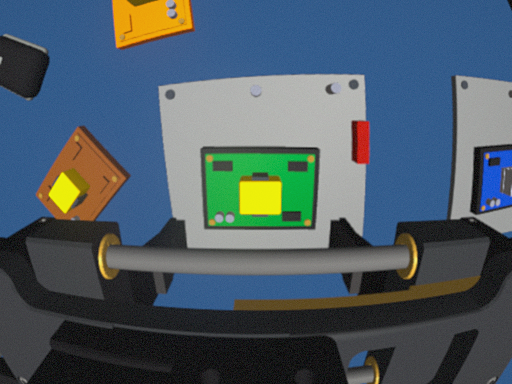

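The wrist view shows the board at (260,188), square to the gripper and centred between the fingers. Descending.

Request:
{"api": "carry_out", "payload": {
  "series": [
    [0,1,25,0,0,0,1],
    [0,1,50,0,0,0,1],
    [0,1,75,0,0,0,1],
    [0,1,90,0,0,0,1],
    [0,1,97,0,0,0,1],
    [0,1,101,0,0,0,1],
    [0,1,101,0,0,0,1]
  ]
}}

```text
time: 3.02
position: [0.553, 0.1572, 0.0283]
tool_rot: [0.999, -0.043, -0.0, -0.001]
ft_force: [0.2, -0.2, -0.5]
grip_width: 0.0875
```

```bash
python3 - <<'E'
from h import *
c=snap('side','s2')
cv2.imwrite('pics/s2b.png',cv2.resize(c['pixels'][150:270,150:310,::-1],(800,600),interpolation=cv2.INTER_CUBIC))
delta(.553,.157,.028,-5.2)
E
```

```text
t 3.075 pos [0.5531 0.1574 0.0285] F [-0.8 -1.2  0.2] w 0.087 q [0.08 0.74 1.7  0.   0.7  1.74]
shift [-0.1  0.4  0.5] rot [-0.1  0.   0.2]
```

View pics/s2b.png

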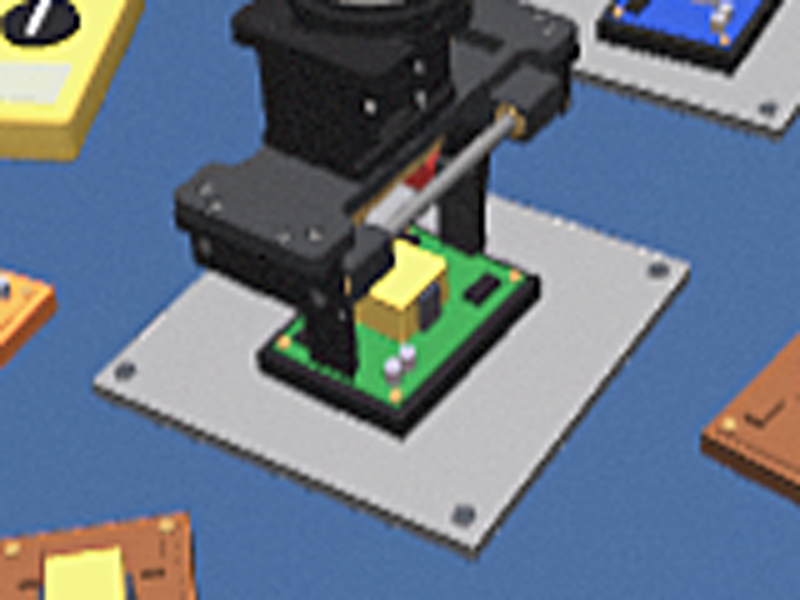

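The fingers straddle the transformer, which is at crop (400,290), and sit just above the PCB. Closing.

Request:
{"api": "carry_out", "payload": {
  "series": [
    [0,0,0,0,0,0,-1],
    [0,0,0,0,0,0,-1],
    [0,0,0,0,0,0,-1],
    [0,0,0,0,0,0,-1],
    [0,0,0,0,0,0,-1],
    [0,0,0,0,0,0,-1],
    [0,0,0,0,0,0,-1],
    [0,0,0,0,0,0,-1]
  ],
  "force": 15
}}

```text
time: 4.08
position: [0.5531, 0.1574, 0.0285]
tool_rot: [0.999, -0.043, -0.0, -0.001]
ft_force: [0.2, 0.1, -0.3]
grip_width: 0.0362
```

```bash
python3 - <<'E'
from h import *
delta(.5988,.1199,.0285,-1.54)
E
```

```text
t 4.075 pos [0.5531 0.1574 0.0285] F [ 0.2  0.1 -0.3] w 0.0362 q [0.08 0.74 1.7  0.   0.7  1.74]
shift [48.8 33.4 -0.1] rot [-0.1  0.  -3.4]
```

The grip is at 36 mm, which matches the transformer. Sliding to about 4 mm short and squaring the board.

Request:
{"api": "carry_out", "payload": {
  "series": [
    [6,4,0,0,0,-0.5,-1],
    [12,8,0,0,0,-1,-1],
    [18,12,0,0,0,-1.5,-1],
    [25,17,0,0,0,-2,-1],
    [32,21,0,0,0,-2.6,-1],
    [39,26,0,0,0,-3.1,-1],
    [45,29,0,0,0,-3.5,-1],
    [45,29,0,0,0,-3.5,-1]
  ]
}}

```text
time: 5.08
position: [0.5969, 0.1236, 0.0285]
tool_rot: [1.0, -0.013, 0.001, -0.0]
ft_force: [-1.4, -0.8, 3.4]
grip_width: 0.0361
```

```bash
python3 - <<'E'
from h import *
delta(.5988,.1199,.0285,-1.54)
c=snap('wrist','w3');snap('side','s3')
cv2.imwrite('pics/w3b.png',cv2.resize(c['pixels'][50:275,130:430,::-1],(800,600),interpolation=cv2.INTER_CUBIC))
E
```

```text
t 5.075 pos [0.5969 0.1236 0.0285] F [-1.4 -0.8  3.4] w 0.0361 q [0.02 0.77 1.61 0.   0.76 1.62]
shift [ 2.   3.7 -0. ] rot [-0.  -0.1  0.1]
```

View pics/w3b.png

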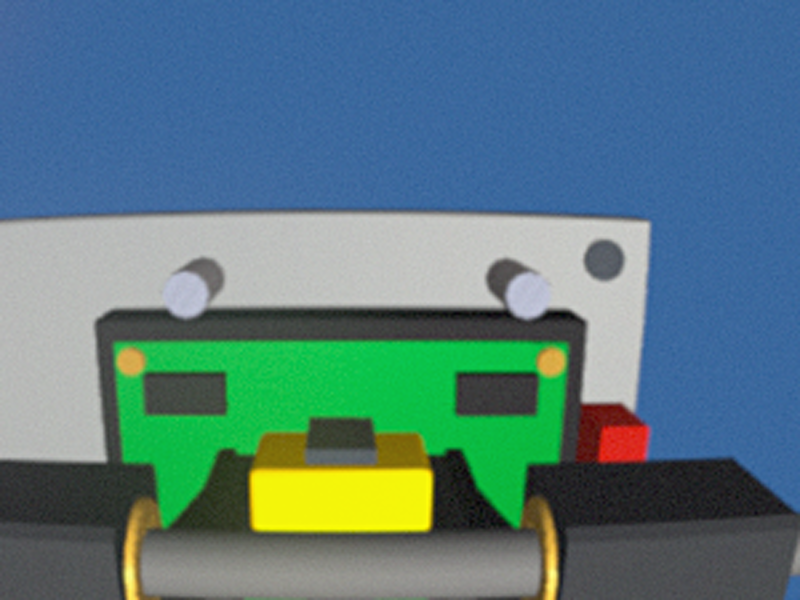

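The wrist view shows the carrier's long edge close to both dowels (bases near crop (210,285) and (500,280)) and nearly at the red stop (590,430). I'll creep in while watching the force.

Request:
{"api": "carry_out", "payload": {
  "series": [
    [1,1,0,0,0,0,-1],
    [1.5,2,0,0,0,0,-1],
    [2,3,0,0,0,0,-1],
    [2,3,0,0,0,0,-1]
  ]
}}

```text
time: 5.68
position: [0.5988, 0.1211, 0.0285]
tool_rot: [1.0, -0.013, 0.001, -0.0]
ft_force: [-2.5, 4.4, 2.6]
grip_width: 0.0362
```

Request:
{"api": "carry_out", "payload": {
  "series": [
    [0.5,0.5,0,0,0,0,-1],
    [1,1,0,0,0,0,-1],
    [1,1,0,0,0,0,-1]
  ]
}}

```text
time: 6.05
position: [0.5988, 0.121, 0.0285]
tool_rot: [1.0, -0.013, 0.0, -0.001]
ft_force: [-4.2, 5.7, 4.1]
grip_width: 0.036
```

Request:
{"api": "carry_out", "payload": {
  "series": [
    [1,1,0,0,0,0,-1],
    [2,1.5,0,0,0,0,-1],
    [3,2,0,0,0,0,-1],
    [3,2,0,0,0,0,-1]
  ]
}}

```text
time: 6.55
position: [0.5988, 0.1208, 0.0285]
tool_rot: [1.0, -0.013, -0.002, -0.002]
ft_force: [-6.1, 9.0, 7.8]
grip_width: 0.0359
```

```bash
python3 - <<'E'
from h import *
c=snap('wrist','w4')
cv2.imwrite('pics/w4b.png',cv2.resize(c['pixels'][50:275,130:430,::-1],(800,600),interpolation=cv2.INTER_CUBIC))
delta(.5988,.1199,.0285,-1.54)
E
```

```text
t 6.6 pos [0.5988 0.1209 0.0285] F [-6.   9.   6.9] w 0.0361 q [0.01 0.77 1.6  0.01 0.77 1.61]
shift [ 0.  1. -0.] rot [-0.2  0.3  0.1]
```

View pics/w4b.png

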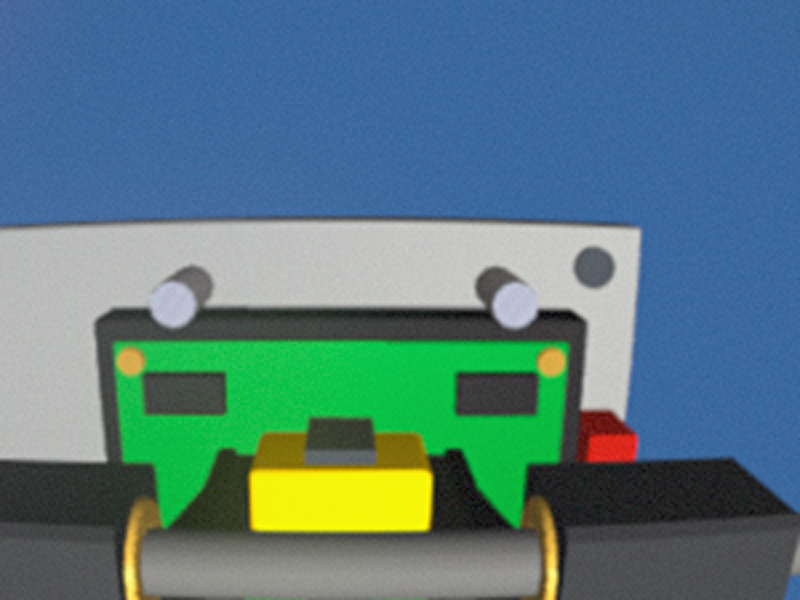

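The carrier edge now meets both dowels at the plate and its end meets the red stop, with 6 N and 9 N reaction. I'll relax, open partly to keep the finger clear of the stop, and lift.

Request:
{"api": "carry_out", "payload": {
  "series": [
    [0,0,0,0,0,0,-1],
    [0,0,0,0,0,0,0.3],
    [0,0,0,0,0,0,0.3],
    [0,0,0,0,0,0,0.3],
    [0,0,0,0,0,0,0.3],
    [0,0,0,0,0,0,0.3]
  ]
}}

```text
time: 7.35
position: [0.5989, 0.1207, 0.0284]
tool_rot: [1.0, -0.013, -0.002, -0.002]
ft_force: [-0.3, 0.5, 0.9]
grip_width: 0.0567
```

Request:
{"api": "carry_out", "payload": {
  "series": [
    [0,0,-10,0,0,0,0.3],
    [0,0,-25,0,0,0,0.3],
    [0,0,-45,0,0,0,0.3],
    [0,0,-70,0,0,0,0.3],
    [0,0,-100,0,0,0,0.3],
    [-30,0,-130,0,0,0,0.3],
    [-60,0,-150,0,0,0,0.3]
  ]
}}

```text
time: 8.22
position: [0.5399, 0.1216, 0.1814]
tool_rot: [1.0, -0.013, -0.0, -0.002]
ft_force: [-0.2, 0.3, 0.2]
grip_width: 0.0567
```

Request:
{"api": "carry_out", "payload": {
  "series": [
    [-20,40,0,0,0,0,0.3],
    [-40,80,0,0,0,0,0.3],
    [-60,120,0,0,0,0,0.3],
    [-80,165,0,0,0,0,0.3],
    [-80,210,0,0,0,0,0.3],
    [-80,260,0,0,0,0,0.3],
    [-80,310,0,0,0,0,0.3],
    [-80,310,0,0,0,0,0.3]
  ]
}}

```text
time: 9.22
position: [0.453, -0.1903, 0.1816]
tool_rot: [1.0, -0.015, 0.001, -0.0]
ft_force: [0.1, 0.4, 0.3]
grip_width: 0.0566
```

```bash
python3 - <<'E'
from h import *
c=snap('top','t5'); s=snap('side','s5')
try:
    rg,ry,rp,*_=measure(c)
    for r in (rg,ry):
        a=np.deg2rad(rp[2]-90); d=np.array(r[0])-rp[0]
        print('jig xy',np.cos(a)*d[0]+np.sin(a)*d[1],-np.sin(a)*d[0]+np.cos(a)*d[1],'rel ang',r[2]-rp[2])
except Exception as e: print(e)
def blue(c):
    hsv=cv2.cvtColor(c['pixels'],cv2.COLOR_RGB2HSV)
    m=(hsv[:,:,0]>105)&(hsv[:,:,0]<125)&(hsv[:,:,1]>180)&(hsv[:,:,2]>150)
    for x in biggest(m)[:2]: print('blue',cv2.boundingRect(x))
blue(pickle.load(open('pics/top0.pkl','rb')));blue(c)
cv2.imwrite('pics/t5b.png',cv2.resize(c['pixels'][:,:,::-1],(800,600)))
cv2.imwrite('pics/s5b.png',cv2.resize(s['pixels'][150:270,150:310,::-1],(800,600),interpolation=cv2.INTER_CUBIC))
print(robot.get_obs()['time'],robot.get_obs()['ft_force'])
E
```

```text
green ((600.0906372070312, 120.36647033691406), (102.46800994873047, 71.3926010131836), 89.13690948486328) 
yellow ((599.136474609375, 120.34428405761719), (36.93016815185547, 28.7116641998291), 89.18218994140625) 
plate ((559.6226806640625, 150.039306640625), (199.97381591796875, 200.2541046142578), 88.46431732177734)
jig xy 41.248639084844704 -28.577657264349977 rel ang 0.6725921630859375
jig xy 40.29541377648993 -28.625406665048875 rel ang 0.7178726196289062
blue (329, 161, 34, 27)
blue (323, 158, 34, 13)
blue (323, 159, 34, 29)
blue (336, 161, 26, 26)
9.325 [-0.1037416  -0.55688252  0.30820793]
```

View pics/t5b.png

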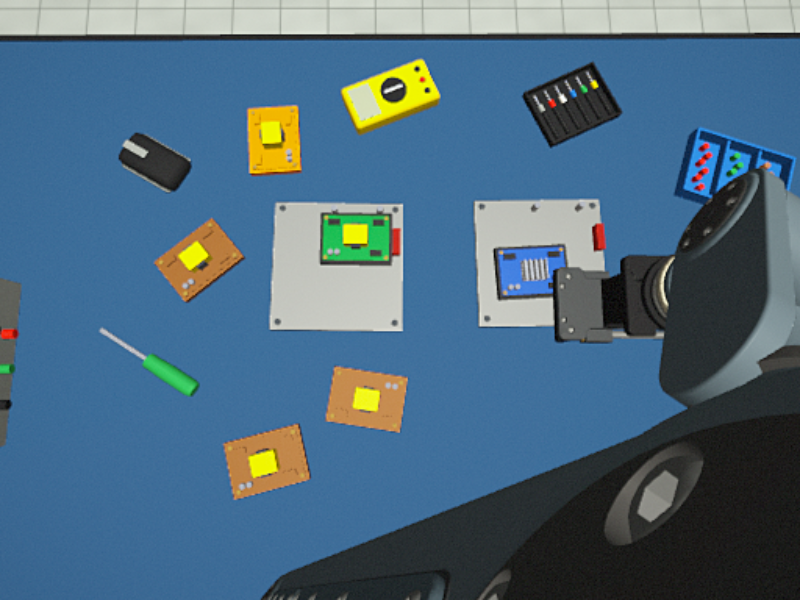

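View pics/s5b.png

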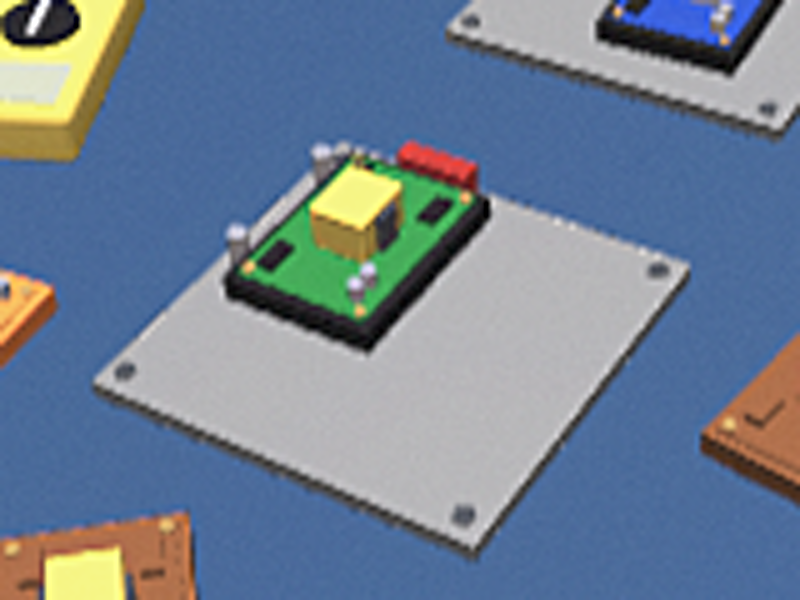

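The top view shows the green board at (355,238), against both dowels and the red stop, and the side view shows it lying flat. The blue board at (530,270) is where it was, and the gripper is high and clear. Handing in.

```bash
python3 -c "
from rig import robot
print(robot.hand_in())"
```

```text
the job is handed in; nothing more can be done
None
```

The green board is home in its jig, and I handed the job in at about 9.3 s. I gripped the transformer at 15 N, slid the board flat along the plate and squared it. I then pressed it lightly against the dowels (about 6 N) and the stop (about 9 N), released it and moved the arm clear.

**Green board:** the last top-view check put it at jig x ≈ 40–41 mm and y ≈ −28.6 mm, about 0.7° from square. Home is (40, −29). The side view shows it flat, against both dowels and the stop.

**Blue board:** it looks unmoved in both the top and side views. My numeric before/after check on it did not settle the matter, because the arm covered part of it in the last top picture and the colour mask picked up different pieces. Its left and top edges stayed within a pixel or so. The gripper passed well above it, at TCP height 0.18 m.

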